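Hang the egg mould on the drying bar

ROBOT

A 6-joint arm with a two-finger parallel gripper is mounted at the origin on the work surface. World frame = base frame: x ahead of the robot, y to its left, z up, the work surface at z = 0. Lengths are in m, angles in degrees, forces in N, time in s.
With the tool pointing down it reaches from about 0.35 to 0.925 m from the base axis. Payload 6.4 kg.
Tool frame: the origin (TCP) lies between the finger pads; the fingertips stand 11 mm ahead of it and the grasp point (between the pads) lies 8 mm behind it; z points along the fingers, y is the line along which they close (so a half turn about z gives the same grasp; the last joint's range is limited). The gripper opens to 85 mm and grips with 20 to 120 N. Pads are 22 mm wide; open, the fingers measure 114 mm over their backs; the gripper's body (76 mm by 85 mm) begins 54 mm behind the grasp point. The pads swing forward as they close: fully open they stand 13 mm farther back than shut.
Start: joints at [-9.975, 14.043, 89.255, -0, 76.702, -9.975], TCP at [0.65, 0, 0.242] pointing down, gripper open.
Joint ranges: [-179.41, 179.41], [-58.25, 129.5], [7.25, 145.43], [-54.29, 234.29], [11.92, 165.04], [-157.13, 157.13]. Speed limits (degrees/s): [147.25, 147.25, 180, 180, 180, 180].

INTERFACE

Orientations are given as a 3x3 rotation matrix whose columns are the frame's x, y, z axes.
In Python, from cell import * gives the robot as it stands.
- The arm moves only by the tool move_arm, never from a script. Its argument "deltas" is a list of rows, each an object with "delta_pos": the shift along the tool's x, y, z in mm, a list of three; "turn": the turn, a rotation vector about the tool's x, y, z in rad, a list of three; "fingers": the closure, from -1 (fully open) to 1 (shut). In form: [{"delta_pos": [dx, dy, dz], "turn": [rx, ry, rz], "fingers": fingers}, ...]. A call has 1 to 8 rows; each row is the pose to reach, as a shift and turn from the pose commanded when the call began, along the tool's axes at that moment; what a row does not reach only later rows make up. A row lasts 1/10 s, in which the tool goes at most 50 mm and 8.59 degrees, less where a joint would pass 70% of its speed; a pose out of reach is approached as far as the arm can. A call with a gripper value outside its range is refused whole. The fingers move at their own pace and stop on an object; "force" is the grip in N (left out, the last holds). Time passes only in rows, so rows that repeat a pose let the fingers close. It gives the time, the measured TCP pose, the force, the opening and the grip force at its end, in the units of the state.
- get_state(): the state, without advancing time (a new reading comes with each control period).
- read_camera(name): name is "scene" or "side" or "wrist"; returns a dict with "frame" (400x640x3 uint8, red, green, blue), "intrinsics" (3x3 intrinsics, pixels), "R" (3x3) and "t" (3): a world point X has camera coordinates R X + t; the wrist camera has in their place "tool_from_camera" (4x4, takes a point from camera to tool coordinates, whose origin is the TCP and whose axes are the flange's). Camera axes: x right, y down, z forward; pixel columns grow to the right and rows downward; lengths in m; the calibration is good to about 2 mm. A picture is of the moment at which its call begins: read the wrist's pose just before it. There is no depth.
- hand_in(): hands the job in; it is judged then, once.
The state is a dict: "clock": time; "qpos": joint angles; "dq": joint speeds; "joint_torque": joint torques, N m; "position": TCP position; "tcp_rot": TCP orientation; "contact_force": force on the tool from outside, world axes, zero at the start; "moment": the same for the moment, N m; "opening": finger opening in m; "gripper_force": force on a finger pad.
Only numpy, scipy, OpenCV 4.12 (cv2) and the standard library are available. Lean on these libraries where they do the work, as an engineer would, in place of code of your own. Each camera call takes 0.05 s, during which the arm holds its last target. There are 200 camera calls.

TASK

Take the looped egg mould out of its slot in the wooden tray and hang it by its hole over the horizontal bar of the drying stand: let it go out on the free half of the bar, then slide it along until it sits flat against the round end plate by the column and leave it hanging there. The bar's height is adjustable and not known beforehand, so feel for it, and be gentle: do not bang the mould or your fingers on the stand, do not let the mould fall, and leave the bowl, the pepper mill and the crock where they are.

Things in the scene. Friction and masses are not known exactly. Their poses are not given: they have to be found in the camera images.
- mould: Orange egg mould, stiff: an upright flat ring with foot and top tab, 60-110 g, standing in the tray's slot. Origin: centre of the foot's underside; z up, y through the hole. Foot 60 (x) x 16 (y) x 14 high. Tab 26 (x) x 12 (y), from the ring's top at z 104 to z 140: pinch it across its 12 mm.
- hole (a point): Centre of the mould's round hole, 56 mm above the mould's origin; axes as the mould's. Hole diameter 68, ring outer diameter 96, ring 16 thick (y).
- stand: Fixed steel drying stand; origin under the centre of its foot (diameter 140, 16 high), z up. Column on the z axis, diameter 28 to 34 up to z 140, then a 19 mm telescopic rod. A bar of diameter 14 runs level from the column along the stand's -y. An end plate, diameter 56, sits on the bar by the column, its outer face at y -20, its centre on the bar's axis.
- bar_end (a point): Point on the counter straight below the centre of the ball (diameter 22) at the bar's free end, at y -255 of the stand; axes as the stand's. The height is not measured: the bar's axis is clamped level anywhere from 150 to 220 mm above the counter and must be felt or seen. The clamp holds against about 100 N.
- trays: Two stacked wooden trays, fixed, 170 (x) x 260 (y), origin under their centre, z up. Upper tray floor at z 42, rim at z 64. Slot for the mould: between two ribs along x, 22 mm apart, 58 high above the counter, centred at y +65; the glass bowl stands at the other end.
- bowl: Glass bowl, rim diameter 110, 50 high, origin at its underside; a bystander in the tray.
- mill: Turned wooden pepper mill, diameter 54, 140 high, origin at its underside; a bystander.
- crock: White ceramic crock, diameter 112, 140 high, with a spatula and a ladle standing in it (to 300 high); origin at its underside; a bystander.
There are look-alikes about, which are no part of the job. There is more than one size of the mould; the job needs the middle-sized.

How it is judged:
By the outcome, as a careful person would: the job done as asked, in the order asked, and still so for the second after the job is handed in, with the robot touching nothing.
It also fails if it takes over 72 s, if anything falls off the work surface, if the arm or the gripper's body presses on something with over 40 N, if the wrist force passes 120 N, or if a joint passes its speed limit or range.

## Working session

There is one attempt and no reset: what is moved stays moved. The work goes in short steps, Python scripts to look and compute and a tool call to move; the robot and the scene stay as the last step left them, time stands still between calls to the robot, and variables do not carry over. Pictures are saved under pics/ and viewed, at most 10 in all, crops included, and the job is handed in when it is done.

Besides the shell and the picture viewer there is one more tool, called after "Emit:" in YAML: its name, and indented under it one key for each argument. move_arm: Moves the arm, as the interface text tells. Its arguments: {"type":"object","properties":{"deltas":{"type":"array"},"force":{"type":"number"}},"required":["deltas"]}

```bash
mkdir -p pics; cat > h.py <<'E'
from cell import *
import numpy as np, cv2
def snap(n,f):
    s=get_state(); c=read_camera(n); cv2.imwrite(f'pics/{f}.png',c['frame'][:,:,::-1])
    np.savez(f'pics/{f}.npz',**{k:np.array(v) for k,v in c.items()},pos=s['position'],rot=s['tcp_rot']); return c
def load(f): return np.load(f'pics/{f}.npz')
def RT(c):
    if 'R' in c: return np.array(c['R']),np.array(c['t'])
    T=np.eye(4);T[:3,:3]=c['rot'];T[:3,3]=c['pos'];M=np.linalg.inv(T@c['tool_from_camera']);return M[:3,:3],M[:3,3]
def proj(c,X):
    R,t=RT(c);p=c['intrinsics']@(R@np.array(X)+t);return p[:2]/p[2]
def ray(c,uv):
    R,t=RT(c);d=R.T@np.linalg.solve(c['intrinsics'],[uv[0],uv[1],1.]);return -R.T@t,d/np.linalg.norm(d)
def onz(c,uv,z):
    o,d=ray(c,uv);return o+d*(z-o[2])/d[2]
def tri(*cu):
    A=np.zeros((3,3));b=np.zeros(3)
    rs=[ray(c,u) for c,u in cu]
    for o,d in rs:
        P=np.eye(3)-np.outer(d,d);A+=P;b+=P@o
    X=np.linalg.solve(A,b);return X,[np.linalg.norm(np.cross(d,X-o)) for o,d in rs]
E
python3 - <<'E'
from h import *
for n in ['scene','side','wrist']: snap(n,n+'0')
a=[cv2.imread(f'pics/{n}0.png') for n in ['scene','side']]
s=get_state();print(s['clock'],s['contact_force'],s['tcp_rot'])
for n in ['scene0','side0','wrist0']:
    o,d=ray(load(n),(320,200));print(n,o.round(3),d.round(3))
E
```

```text
0.15 [-0.40302813  0.03872201 -0.38480618] [[ 8.73173727e-06  9.99998903e-01 -1.48100829e-03]
 [ 9.99999964e-01 -8.33620901e-06  2.67072838e-04]
 [ 2.67060199e-04 -1.48101057e-03 -9.99998868e-01]]
scene0 [ 1.195 -0.13   1.039] [-0.516  0.163 -0.841]
side0 [ 0.52 -0.8   0.83] [ 0.098  0.737 -0.669]
wrist0 [0.65  0.068 0.373] [-0.002 -0.265 -0.964]
```

View pics/scene0.png

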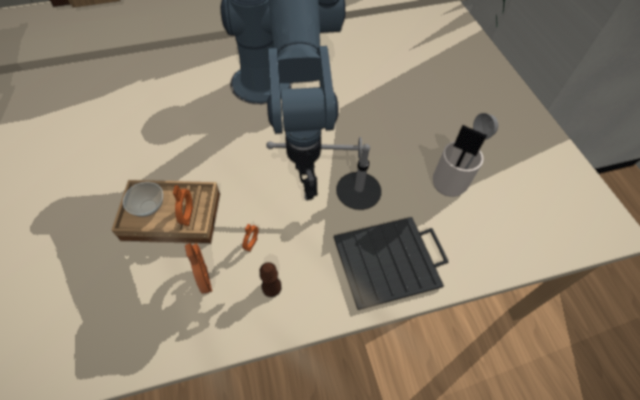

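View pics/side0.png

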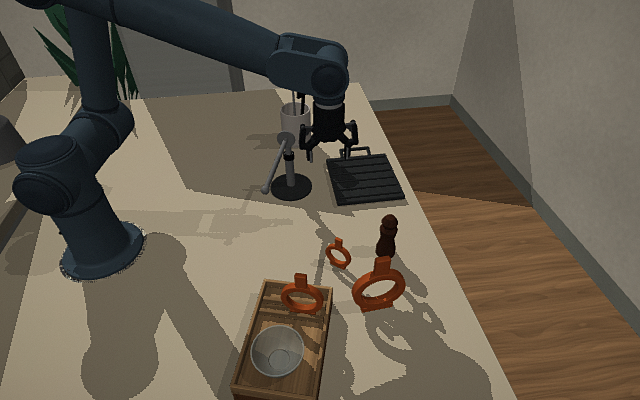

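Candidates for the mould:
- Tray mould: scene (183,206), side (302,294).
- Large one on the counter: scene (198,268), side (379,285).
- Small one on the counter: scene (250,237), side (338,255).

The tray one stands in the slot and is middle-sized, so I choose it. The stand is at scene (359,190) with its ball at (269,146); in side, the ball is near (265,189). Next I check close crops.

```bash
python3 - <<'E'
from h import *
a=cv2.imread('pics/scene0.png');b=cv2.imread('pics/side0.png')
r=lambda i,x,y,w,h:cv2.resize(i[y:y+h,x:x+w],(400,300),interpolation=cv2.INTER_CUBIC)
m=np.vstack([np.hstack([r(a,105,165,120,90),r(b,230,265,120,90)]),np.hstack([r(a,255,125,140,105),r(b,245,100,140,105)])])
cv2.imwrite('pics/comp.png',m)
for n in ['scene0','side0']:
    i=cv2.imread(f'pics/{n}.png');h=cv2.cvtColor(i,cv2.COLOR_BGR2HSV)
    k=cv2.inRange(h,(4,170,90),(14,255,255));N,l,s,c=cv2.connectedComponentsWithStats(k)
    print(n,[(s[j].tolist(),c[j].round(1).tolist()) for j in range(1,N) if s[j,4]>40])
E
```

```text
scene0 [([174, 186, 18, 39, 428], [182.7, 205.0]), ([244, 226, 13, 24, 140], [249.6, 237.0]), ([188, 245, 19, 35, 153], [197.2, 257.0])]
side0 [([329, 256, 17, 9, 60], [337.0, 260.4]), ([376, 256, 15, 7, 72], [382.9, 259.0]), ([352, 271, 44, 24, 223], [366.0, 280.3]), ([294, 273, 12, 6, 43], [299.6, 275.7]), ([281, 283, 39, 15, 164], [300.0, 288.0]), ([363, 293, 34, 11, 97], [378.6, 300.1]), ([293, 300, 24, 10, 143], [304.3, 305.6])]
```

View pics/comp.png

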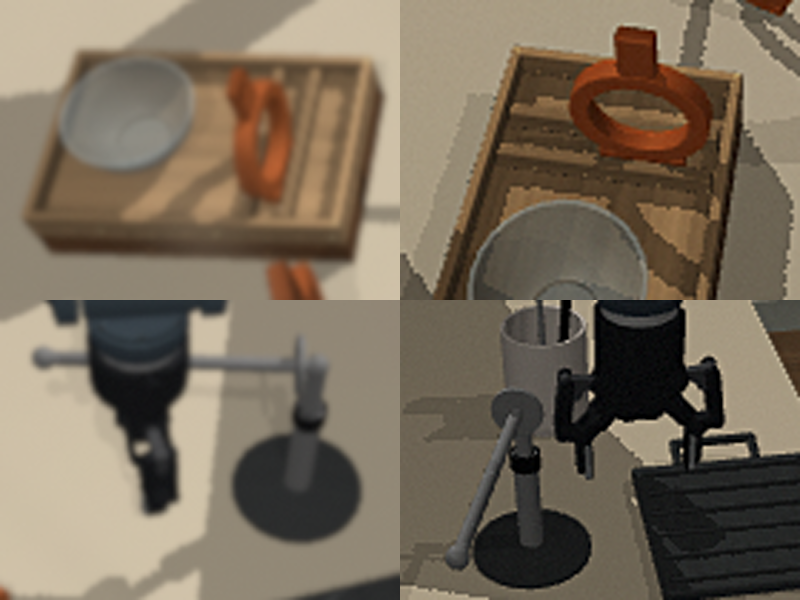

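The crops confirm it: the orange ring with its foot sits between the tray's ribs. Its tab top is at scene ≈(176.4,187) and side ≈(301,275), with the ball at scene (269.7,145) and side (265,189). Now I triangulate.

```bash
python3 - <<'E'
from h import *
a=load('scene0');b=load('side0')
for n,u,v in [('tabtop',(176.4,187.2),(301.1,274.9)),('ball',(269.7,145),(265,189.3)),('plate',(360,146),(286,138.9))]:
    X,e=tri((a,u),(b,v));print(n,X.round(4),np.round(e,4))
print('foot',onz(a,(359,190.8),.016).round(4),onz(b,(291.5,186.5),.016).round(4))
P=lambda x,y:(105+x*.3,165+y*.3); Q=lambda x,y:(230+(x-400)*.3,265+y*.3)
for p in [(78,55),(383,62),(355,228),(25,215)]: print('rim s',onz(a,P(*p),.064).round(4))
for p in [(517,48),(742,73)]: print('rim side',onz(b,Q(*p),.064).round(4))
# ring ends seen in scene; foot ends
for p in [(614,28),(657,30)]: print('tab edge side',onz(b,Q(*p),.18).round(4))
E
```

```text
tabtop [ 0.5414 -0.3078  0.1813] [0.0032 0.0032]
ball [ 0.4805 -0.0501  0.2036] [0.0004 0.0004]
plate [0.5485 0.1792 0.2029] [0.003 0.003]
foot [0.5662 0.1913 0.016 ] [0.5556 0.1761 0.016 ]
rim s [ 0.3921 -0.4635  0.064 ]
rim s [ 0.4678 -0.2071  0.064 ]
rim s [ 0.6251 -0.2523  0.064 ]
rim s [ 0.5444 -0.5092  0.064 ]
rim side [ 0.4597 -0.2225  0.064 ]
rim side [ 0.6184 -0.2679  0.064 ]
tab edge side [ 0.5298 -0.3037  0.18  ]
tab edge side [ 0.5563 -0.3092  0.18  ]
```

Emit:
move_arm:
  deltas:
    - {"delta_pos": [0, 0, -60], "turn": [0, 0, -0.14], "fingers": -1}
    - {"delta_pos": [-60, -20, -60], "turn": [0, 0, -0.28], "fingers": -1}
    - {"delta_pos": [-110, -40, -60], "turn": [0, 0, -0.42], "fingers": -1}
    - {"delta_pos": [-160, -60, -60], "turn": [0, 0, -0.56], "fingers": -1}
    - {"delta_pos": [-210, -80, -60], "turn": [0, 0, -0.7], "fingers": -1}
    - {"delta_pos": [-260, -95, -60], "turn": [0, 0, -0.84], "fingers": -1}
    - {"delta_pos": [-300, -109, -60], "turn": [0, 0, -0.98], "fingers": -1}
    - {"delta_pos": [-308, -109, -60], "turn": [0, 0, -1.12], "fingers": -1}

```text
clock: 0.95
position: [0.5393, -0.3108, 0.302]
tcp_rot: [[-0.902, 0.433, -0.001], [0.433, 0.902, -0.0], [0.001, -0.0, -1.0]]
contact_force: [0.1, 0.3, 0.2]
opening: 0.0853
gripper_force: 0.0
```

Emit:
move_arm:
  deltas:
    - {"delta_pos": [0, 0, 0], "turn": [0, 0, -0.14], "fingers": -1}
    - {"delta_pos": [0, 0, 0], "turn": [0, 0, -0.17], "fingers": -1}
    - {"delta_pos": [0, 0, 0], "turn": [0, 0, -0.17], "fingers": -1}
    - {"delta_pos": [0, 0, 0], "turn": [0, 0, -0.17], "fingers": -1}

```text
clock: 1.35
position: [0.541, -0.3078, 0.302]
tcp_rot: [[-0.961, 0.278, -0.0], [0.278, 0.961, 0.0], [0.0, 0.0, -1.0]]
contact_force: [0.1, 0.0, -0.3]
opening: 0.0854
gripper_force: 0.0
```

```bash
python3 - <<'E'
from h import *
snap('wrist','w1');snap('scene','s1');snap('side','d1');s=get_state();print(s['clock'],s['position'],s['tcp_rot'].round(4) if hasattr(s['tcp_rot'],'round') else s['tcp_rot'],s['contact_force'])
a=cv2.imread('pics/s1.png');b=cv2.imread('pics/d1.png')
w=cv2.imread('pics/w1.png')
r=lambda i,x,y,w,h,W,H:cv2.resize(i[y:y+h,x:x+w],(W,H),interpolation=cv2.INTER_CUBIC)
m=np.vstack([cv2.resize(w,(480,300)),np.zeros((300,480,3),np.uint8)])
m[300:,:400]=r(a,255,125,140,105,400,300)
m=np.hstack([m,r(b,255,125,64,80,320,400)[:400] if 0 else np.vstack([r(b,250,110,80,100,320,400),np.zeros((200,320,3),np.uint8)])])
cv2.imwrite('pics/comp2.png',m)
E
```

```text
1.5 [ 0.54109637 -0.30767532  0.30222229] [[-9.609e-01  2.770e-01 -1.000e-04]
 [ 2.770e-01  9.609e-01  1.000e-04]
 [ 1.000e-04  0.000e+00 -1.000e+00]] [-0.43762178  0.17678756  0.24321315]
```

View pics/comp2.png

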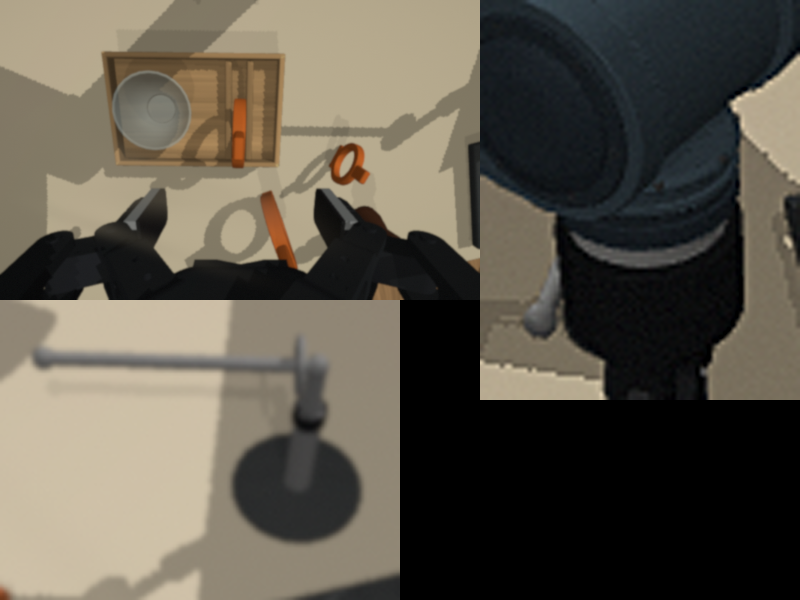

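The wrist view shows the mould edge-on at about (319,175) in full pixels, aligned with the tool axis, and the tray edges are square to the image. Now I refine the tab's lateral position and the mould's yaw.

```bash
python3 - <<'E'
from h import *
w=load('w1');i=cv2.imread('pics/w1.png')
print('proj tabtop',proj(w,[.5414,-.3078,.182]))
for z in (.146,.12): print(z,proj(w,[.5414,-.3078,z]))
print('tcp',proj(w,w['pos']))
c=i[120:235,290:350];cv2.imwrite('pics/c3.png',cv2.resize(c,None,fx=5,fy=5,interpolation=cv2.INTER_NEAREST))
h=cv2.cvtColor(i,cv2.COLOR_BGR2HSV);k=cv2.inRange(h,(3,150,60),(16,255,255))
for r in range(124,228,5):
    x=np.where(k[r,295:345])[0]+295
    if len(x): print(r,x.min(),x.max(),i[r,(x.min()+x.max())//2])
E
```

```text
proj tabtop [319.61590953 197.56896851]
0.146 [319.66302365 187.2621381 ]
0.12 [319.69070542 181.20638763]
tcp [318.95816969 266.66886066]
134 312 328 [ 24  70 142]
139 311 328 [ 27  77 157]
144 311 328 [ 31  82 166]
149 310 328 [ 30  84 171]
154 310 328 [ 32  86 174]
159 310 328 [ 32  87 175]
164 309 328 [ 32  87 176]
169 309 328 [ 34  90 177]
174 309 327 [ 29  78 155]
179 309 327 [ 20  59 120]
184 309 327 [ 28  79 160]
189 309 327 [ 32  87 174]
194 309 327 [ 33  87 175]
199 309 326 [ 33  87 174]
204 309 326 [ 33  86 174]
209 309 326 [ 33  87 173]
214 308 326 [ 20  59 120]
219 309 325 [ 18  53 109]
```

View pics/c3.png

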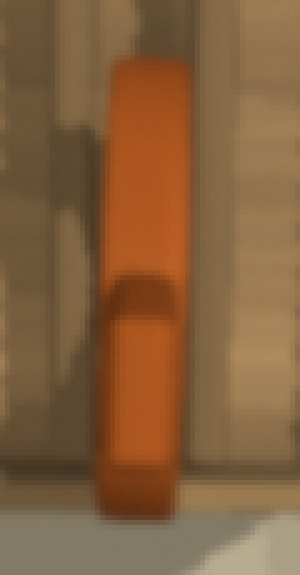

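Emit:
move_arm:
  deltas:
    - {"delta_pos": [0, -1, 40], "turn": [0, 0, 0.03], "fingers": -1}
    - {"delta_pos": [0, -1, 80], "turn": [0, 0, 0.03], "fingers": -1}
    - {"delta_pos": [0, -1, 110], "turn": [0, 0, 0.03], "fingers": -1}
    - {"delta_pos": [0, -1, 130], "turn": [0, 0, 0.03], "fingers": -1}
    - {"delta_pos": [0, -1, 140], "turn": [0, 0, 0.03], "fingers": -1}
    - {"delta_pos": [0, -1, 140], "turn": [0, 0, 0.03], "fingers": -1}

```text
clock: 2.1
position: [0.5402, -0.3083, 0.1609]
tcp_rot: [[-0.952, 0.306, -0.002], [0.306, 0.952, 0.002], [0.003, 0.001, -1.0]]
contact_force: [-0.1, -0.8, 0.2]
opening: 0.0853
gripper_force: 0.0
```

```bash
python3 - <<'E'
from h import *
snap('wrist','w2');snap('side','d2');s=get_state();print(s['clock'],s['position'],s['contact_force'])
w=cv2.imread('pics/w2.png');b=cv2.imread('pics/d2.png')
m=np.hstack([cv2.resize(w,(480,300)),cv2.resize(b[250:325,270:350],(320,300),interpolation=cv2.INTER_CUBIC)]);cv2.imwrite('pics/comp4.png',m)
W=load('w1');print(onz(W,(318.2,198.1),.1815),tri((W,(318.2,198.1)),(load('side0'),(301.1,274.9))))
E
```

```text
2.2 [ 0.54138264 -0.30937262  0.16358481] [-1.21600856  0.07365062 -0.30258652]
[ 0.54163687 -0.30904344  0.1815    ] (array([ 0.54301543, -0.30909046,  0.17887057]), [np.float64(0.0007039827813587732), np.float64(0.0007039827813587954)])
```

View pics/comp4.png

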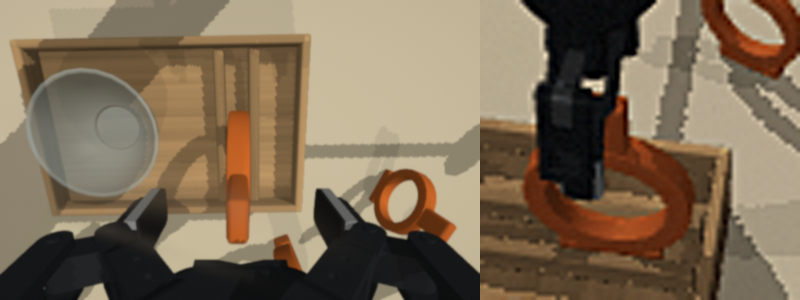

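The tab is centred between the fingers at about (238,190) in the crop, so I close and lift.

Emit:
move_arm:
  deltas:
    - {"delta_pos": [0, 0, 1], "turn": [0, 0, 0], "fingers": -0.3}
    - {"delta_pos": [0, 0, 1], "turn": [0, 0, 0], "fingers": 0.2}
    - {"delta_pos": [0, 0, 1], "turn": [0, 0, 0], "fingers": 0.5}
    - {"delta_pos": [0, 0, 1], "turn": [0, 0, 0], "fingers": 0.7}
    - {"delta_pos": [0, 0, 1], "turn": [0, 0, 0], "fingers": 0.85}
    - {"delta_pos": [0, 0, 1], "turn": [0, 0, 0], "fingers": 1}
    - {"delta_pos": [0, 0, 1], "turn": [0, 0, 0], "fingers": 1}
    - {"delta_pos": [0, 0, 1], "turn": [0, 0, 0], "fingers": 1}
  force: 35

```text
clock: 3.0
position: [0.5408, -0.3091, 0.1615]
tcp_rot: [[-0.952, 0.306, 0.0], [0.306, 0.952, -0.0], [-0.0, -0.0, -1.0]]
contact_force: [-0.3, 0.1, 1.2]
opening: 0.0114
gripper_force: 35.8
```

Emit:
move_arm:
  deltas:
    - {"delta_pos": [0, 0, 0], "turn": [0, 0, 0], "fingers": 1}
    - {"delta_pos": [0, 0, 0], "turn": [0, 0, 0], "fingers": 1}
    - {"delta_pos": [0, 0, -3], "turn": [0, 0, 0], "fingers": 1}
    - {"delta_pos": [0, 0, -8], "turn": [0, 0, 0], "fingers": 1}
    - {"delta_pos": [0, 0, -15], "turn": [0, 0, 0], "fingers": 1}
    - {"delta_pos": [0, 0, -30], "turn": [0, 0, 0], "fingers": 1}
    - {"delta_pos": [0, 0, -45], "turn": [0, 0, 0], "fingers": 1}
    - {"delta_pos": [0, 0, -60], "turn": [0, 0, 0], "fingers": 1}

```text
clock: 3.8
position: [0.541, -0.3092, 0.2235]
tcp_rot: [[-0.952, 0.306, 0.001], [0.306, 0.952, -0.001], [-0.001, -0.001, -1.0]]
contact_force: [0.2, -1.2, -1.1]
opening: 0.0115
gripper_force: 35.6
```

```bash
python3 - <<'E'
from h import *
# bar is grey (low saturation) vs beige counter
def fit(n,cols,rng,axis):
    i=cv2.imread(f'pics/{n}.png');h=cv2.cvtColor(i,cv2.COLOR_BGR2HSV)[:,:,1].astype(float);P=[]
    for c in cols:
        lo,hi=rng(c);v=h[lo:hi,c] if axis==0 else h[c,lo:hi]
        g=np.clip(np.median(v)*.75-v,0,None)
        if g.sum()>0:
            m=(g*np.arange(lo,hi)).sum()/g.sum();P.append((c,m) if axis==0 else (m,c))
    P=np.array(P);f=cv2.fitLine(P.astype(np.float32),cv2.DIST_HUBER,0,.01,.01).ravel();d=P-f[2:];r=d[:,0]*f[1]-d[:,1]*f[0]
    print(n,len(P),f.round(3),np.std(r).round(2));return f
A=fit('s1',range(280,352,4),lambda c:(138,156),0)
B=fit('side0',range(150,184,3),lambda r:(int(265+(189-r)*.42)-6,int(265+(189-r)*.42)+7),1)
a=load('s1');b=load('side0')
N=[];D=[]
for c,f in ((a,A),(b,B)):
    o,d1=ray(c,f[2:]-40*f[:2]);_,d2=ray(c,f[2:]+40*f[:2]);n=np.cross(d1,d2);n/=np.linalg.norm(n);N.append(n);D.append(n@o)
l=np.cross(*N);l/=np.linalg.norm(l);l*=np.sign(l[1]);print('dir',l,'yaw',np.degrees(np.arctan2(l[0],l[1])))
p=np.linalg.lstsq(np.array(N),np.array(D),rcond=None)[0]
for y in (-.05,.05,.165): print(p+l*(y-p[1])/l[1])
# level-bar direction at fixed height from scene line alone
for z in (.195,.203):
    q1=onz(a,(275,A[3]+(275-A[2])*A[1]/A[0]),z);q2=onz(a,(350,A[3]+(350-A[2])*A[1]/A[0]),z);d=q2-q1;print(z,q1,np.degrees(np.arctan2(d[0],d[1])))
    q1=onz(b,(B[2]+(185-B[3])*B[0]/B[1],185),z);q2=onz(b,(B[2]+(145-B[3])*B[0]/B[1],145),z);d=q2-q1;print(z,q1,np.degrees(np.arctan2(d[0],d[1])))
E
```

```text
s1 18 [1.00000e+00 3.10000e-02 3.08400e+02 1.45689e+02] 0.04
side0 12 [  0.403  -0.915 274.188 166.5  ] 0.42
dir [0.33094314 0.94252119 0.04615679] yaw 19.34747029254273
[ 0.47635755 -0.05        0.20031401]
[0.51147009 0.05       0.20521117]
[0.55184952 0.165      0.21084291]
0.195 [ 0.47611042 -0.03551111  0.195     ] 17.106037032379795
0.195 [ 0.48294654 -0.02247472  0.195     ] 18.18612573306371
0.203 [ 0.48292117 -0.03640191  0.203     ] 17.106037032379806
0.203 [ 0.4834183  -0.03228205  0.203     ] 18.186125733063705
```

Bar yaw is ≈17.3°, matching the held tool yaw, and the axis passes through about (0.4826,-0.0364) at height ≈0.203. I move to just short of the ball.

Emit:
move_arm:
  deltas:
    - {"delta_pos": [0, 0, -30], "turn": [0, 0, 0], "fingers": 1}
    - {"delta_pos": [28, 33, -44], "turn": [0, 0, 0], "fingers": 1}
    - {"delta_pos": [55, 67, -44], "turn": [0, 0, 0], "fingers": 1}
    - {"delta_pos": [83, 100, -44], "turn": [0, 0, 0], "fingers": 1}
    - {"delta_pos": [110, 134, -44], "turn": [0, 0, 0], "fingers": 1}
    - {"delta_pos": [128, 155, -44], "turn": [0, 0, 0], "fingers": 1}
    - {"delta_pos": [138, 167, -44], "turn": [0, 0, 0], "fingers": 1}
    - {"delta_pos": [138, 167, -44], "turn": [0, 0, 0], "fingers": 1}

```text
clock: 4.6
position: [0.4603, -0.1068, 0.2664]
tcp_rot: [[-0.953, 0.304, 0.002], [0.304, 0.953, -0.001], [-0.002, -0.0, -1.0]]
contact_force: [-0.2, -0.7, -0.7]
opening: 0.0118
gripper_force: 35.5
```

```bash
python3 - <<'E'
from h import *
snap('scene','s5');snap('side','d5');snap('wrist','w5');s=get_state();print(s['clock'],s['position'],s['contact_force'],s['opening'])
T=s['position'];
for n in ('s5','d5'):print(n,'hole pred',proj(load(n),T-[0,0,.0635]).round(1),'ball',proj(load(n),[.479,-.0505,.2033]).round(1))
a=cv2.imread('pics/s5.png');b=cv2.imread('pics/d5.png');w=cv2.imread('pics/w5.png')
r=lambda i,x,y,w,h:cv2.resize(i[y:y+h,x:x+w],(400,300),interpolation=cv2.INTER_CUBIC)
m=np.vstack([np.hstack([r(a,230,110,120,90),r(b,205,130,120,90)]),np.hstack([cv2.resize(w,(400,250)),np.zeros((250,400,3),np.uint8)])]);cv2.imwrite('pics/comp5.png',m)
E
```

```text
4.75 [ 0.46098939 -0.10870855  0.26588836] [ 0.59035099 -0.15511815  0.7198874 ] 0.01139129944338036
s5 hole pred [246.7 144. ] ball [269.5 144.5]
d5 hole pred [257.9 206.1] ball [264.5 189.6]
```

View pics/comp5.png

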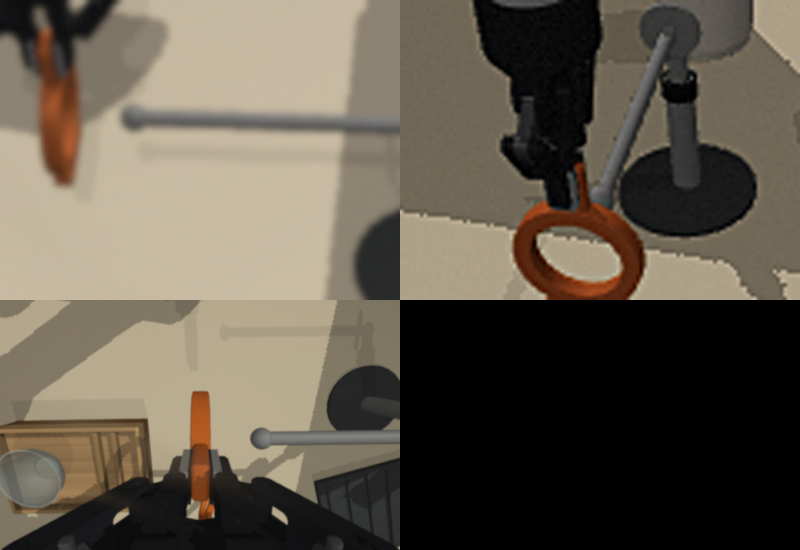

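The hole is where predicted (side ≈(258,206)) and in line with the bar, so I thread it over.

Emit:
move_arm:
  deltas:
    - {"delta_pos": [0, 10, 0], "turn": [0, 0, 0], "fingers": 1}
    - {"delta_pos": [0, 25, 0], "turn": [0, 0, 0], "fingers": 1}
    - {"delta_pos": [0, 40, 0], "turn": [0, 0, 0], "fingers": 1}
    - {"delta_pos": [0, 55, 0], "turn": [0, 0, 0], "fingers": 1}
    - {"delta_pos": [0, 70, 0], "turn": [0, 0, 0], "fingers": 1}
    - {"delta_pos": [0, 80, 0], "turn": [0, 0, 0], "fingers": 1}

```text
clock: 5.35
position: [0.4855, -0.031, 0.2651]
tcp_rot: [[-0.952, 0.306, -0.0], [0.306, 0.952, 0.0], [0.0, 0.0, -1.0]]
contact_force: [-0.5, -0.1, -0.7]
opening: 0.0119
gripper_force: 35.6
```

Emit:
move_arm:
  deltas:
    - {"delta_pos": [0, 15, 0], "turn": [0, 0, 0], "fingers": 1}
    - {"delta_pos": [0, 28, 0], "turn": [0, 0, 0], "fingers": 1}
    - {"delta_pos": [0, 38, 0], "turn": [0, 0, 0], "fingers": 1}
    - {"delta_pos": [0, 40, 0], "turn": [0, 0, 0], "fingers": 1}
    - {"delta_pos": [0, 40, 8], "turn": [0, 0, 0], "fingers": 1}
    - {"delta_pos": [0, 40, 13], "turn": [0, 0, 0], "fingers": 1}
    - {"delta_pos": [0, 40, 16], "turn": [0, 0, 0], "fingers": 1}
    - {"delta_pos": [0, 40, 16], "turn": [0, 0, 0], "fingers": 1}

```text
clock: 6.15
position: [0.4966, 0.0062, 0.2483]
tcp_rot: [[-0.952, 0.306, -0.002], [0.306, 0.952, 0.0], [0.002, -0.0, -1.0]]
contact_force: [-0.1, -0.5, -1.7]
opening: 0.0119
gripper_force: 35.5
```

```bash
python3 - <<'E'
from h import *
snap('scene','s6');snap('side','d6');snap('wrist','w6');s=get_state();print(s['clock'],s['position'],s['contact_force'],s['opening'])
a=cv2.imread('pics/s6.png');b=cv2.imread('pics/d6.png');w=cv2.imread('pics/w6.png')
r=lambda i,x,y,w,h:cv2.resize(i[y:y+h,x:x+w],(400,300),interpolation=cv2.INTER_CUBIC)
m=np.vstack([np.hstack([r(a,240,110,120,90),r(b,225,120,120,90)]),np.hstack([cv2.resize(w,(400,250)),np.zeros((250,400,3),np.uint8)])]);cv2.imwrite('pics/comp6.png',m)
E
```

```text
6.3 [0.49718359 0.00627647 0.2494497 ] [-0.0103196  -0.8779877  -0.25781773] 0.011376780931934513
```

View pics/comp6.png

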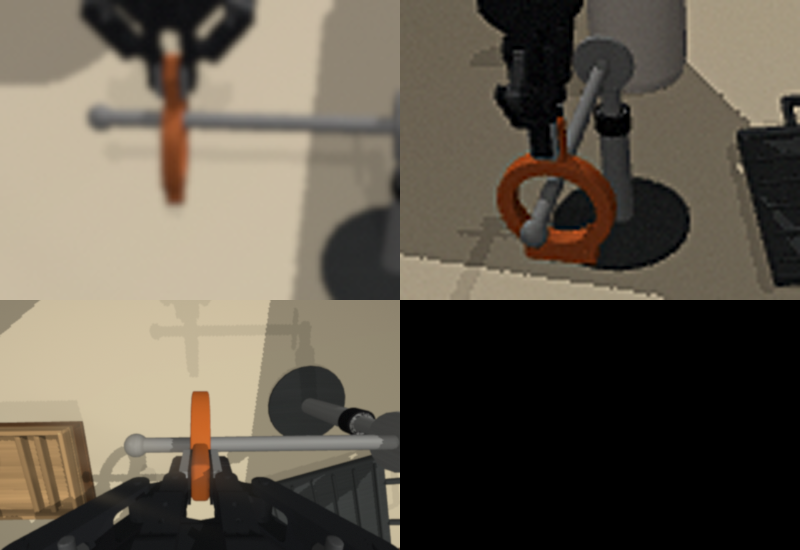

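The bar now passes through the ring in the views: ball at crop (98,117) left of the ring, and in side it shows in front of it. Next I feel downward for the bar.

Emit:
move_arm:
  deltas:
    - {"delta_pos": [0, 0, 1], "turn": [0, 0, 0], "fingers": 1}
    - {"delta_pos": [0, 0, 2], "turn": [0, 0, 0], "fingers": 1}
    - {"delta_pos": [0, 0, 3], "turn": [0, 0, 0], "fingers": 1}
    - {"delta_pos": [0, 0, 4], "turn": [0, 0, 0], "fingers": 1}
    - {"delta_pos": [0, 0, 5], "turn": [0, 0, 0], "fingers": 1}
    - {"delta_pos": [0, 0, 5], "turn": [0, 0, 0], "fingers": 1}

```text
clock: 6.9
position: [0.497, 0.0065, 0.2441]
tcp_rot: [[-0.952, 0.306, -0.0], [0.306, 0.952, 0.0], [0.0, -0.0, -1.0]]
contact_force: [-0.1, 0.6, -0.2]
opening: 0.0116
gripper_force: 35.5
```

Emit:
move_arm:
  deltas:
    - {"delta_pos": [0, 0, 1], "turn": [0, 0, 0], "fingers": 1}
    - {"delta_pos": [0, 0, 1], "turn": [0, 0, 0], "fingers": 1}
    - {"delta_pos": [0, 0, 2], "turn": [0, 0, 0], "fingers": 1}
    - {"delta_pos": [0, 0, 2], "turn": [0, 0, 0], "fingers": 1}

```text
clock: 7.3
position: [0.4971, 0.0065, 0.2422]
tcp_rot: [[-0.952, 0.306, -0.0], [0.306, 0.952, 0.0], [0.0, -0.0, -1.0]]
contact_force: [0.4, -0.2, 0.5]
opening: 0.0116
gripper_force: 35.5
```

Emit:
move_arm:
  deltas:
    - {"delta_pos": [0, 0, 1], "turn": [0, 0, 0], "fingers": 1}
    - {"delta_pos": [0, 0, 1], "turn": [0, 0, 0], "fingers": 1}

```text
clock: 7.5
position: [0.4971, 0.0065, 0.2411]
tcp_rot: [[-0.952, 0.306, -0.0], [0.306, 0.952, 0.0], [0.0, 0.0, -1.0]]
contact_force: [0.1, -0.3, -1.0]
opening: 0.0113
gripper_force: 35.5
```

Emit:
move_arm:
  deltas:
    - {"delta_pos": [0, 0, 1], "turn": [0, 0, 0], "fingers": 1}
    - {"delta_pos": [0, 0, 1], "turn": [0, 0, 0], "fingers": 1}

```text
clock: 7.7
position: [0.497, 0.0065, 0.2401]
tcp_rot: [[-0.952, 0.306, -0.0], [0.306, 0.952, 0.0], [0.0, -0.0, -1.0]]
contact_force: [-0.9, -0.3, -1.2]
opening: 0.0114
gripper_force: 35.5
```

Emit:
move_arm:
  deltas:
    - {"delta_pos": [0, 0, 1], "turn": [0, 0, 0], "fingers": 1}
    - {"delta_pos": [0, 0, 1], "turn": [0, 0, 0], "fingers": 1}

```text
clock: 7.9
position: [0.4972, 0.0065, 0.2398]
tcp_rot: [[-0.952, 0.306, 0.0], [0.306, 0.952, -0.0], [-0.0, 0.0, -1.0]]
contact_force: [-1.1, 0.8, 2.9]
opening: 0.0118
gripper_force: 36.0
```

Emit:
move_arm:
  deltas:
    - {"delta_pos": [0, 0, 0.5], "turn": [0, 0, 0], "fingers": 1}
    - {"delta_pos": [0, 0, 0.5], "turn": [0, 0, 0], "fingers": 1}

```text
clock: 8.1
position: [0.4973, 0.0065, 0.2397]
tcp_rot: [[-0.952, 0.306, 0.0], [0.306, 0.952, -0.0], [-0.0, -0.0, -1.0]]
contact_force: [-3.0, 0.1, 5.5]
opening: 0.0112
gripper_force: 36.5
```

The bar is felt at TCP z ≈0.2397, so its axis is about 0.203. The sideways force suggests I'm slightly off-centre, so I ease up, shift 2 mm and retouch.

Emit:
move_arm:
  deltas:
    - {"delta_pos": [0, 0, -1.5], "turn": [0, 0, 0], "fingers": 1}
    - {"delta_pos": [2, 0, -1.5], "turn": [0, 0, 0], "fingers": 1}
    - {"delta_pos": [2, 0, -1], "turn": [0, 0, 0], "fingers": 1}
    - {"delta_pos": [2, 0, -0.5], "turn": [0, 0, 0], "fingers": 1}
    - {"delta_pos": [2, 0, -0.5], "turn": [0, 0, 0], "fingers": 1}

```text
clock: 8.6
position: [0.4951, 0.0072, 0.2397]
tcp_rot: [[-0.952, 0.306, -0.001], [0.306, 0.952, 0.0], [0.001, -0.0, -1.0]]
contact_force: [-3.4, -0.3, 4.8]
opening: 0.0115
gripper_force: 36.4
```

Emit:
move_arm:
  deltas:
    - {"delta_pos": [0, 0, 0.5], "turn": [0, 0, 0], "fingers": 1}
    - {"delta_pos": [0, 0, 0.5], "turn": [0, 0, 0], "fingers": 1}

```text
clock: 8.8
position: [0.4951, 0.0072, 0.2396]
tcp_rot: [[-0.952, 0.306, -0.001], [0.306, 0.952, 0.0], [0.001, -0.0, -1.0]]
contact_force: [-3.9, 0.5, 7.8]
opening: 0.0119
gripper_force: 36.8
```

Emit:
move_arm:
  deltas:
    - {"delta_pos": [0, 0, -0.8], "turn": [0, 0, 0], "fingers": 1}
    - {"delta_pos": [0, 0, -0.8], "turn": [0, 0, 0], "fingers": 0.7}
    - {"delta_pos": [0, 0, -0.8], "turn": [0, 0, 0], "fingers": 0.6}
    - {"delta_pos": [0, 0, -0.8], "turn": [0, 0, 0], "fingers": 0.5}
    - {"delta_pos": [0, 0, -0.8], "turn": [0, 0, 0], "fingers": 0.4}
    - {"delta_pos": [0, 0, -0.8], "turn": [0, 0, 0], "fingers": 0.3}
    - {"delta_pos": [0, 0, -0.8], "turn": [0, 0, 0], "fingers": 0.3}
    - {"delta_pos": [0, 0, -0.8], "turn": [0, 0, 0], "fingers": 0.3}
  force: 20

```text
clock: 9.6
position: [0.4952, 0.0071, 0.2396]
tcp_rot: [[-0.952, 0.306, -0.0], [0.306, 0.952, 0.0], [0.0, 0.0, -1.0]]
contact_force: [-0.1, 1.2, -0.1]
opening: 0.0303
gripper_force: 0.0
```

```bash
python3 - <<'E'
from h import *
snap('scene','s7');snap('side','d7');snap('wrist','w7');s=get_state();print(s['clock'],s['position'],s['contact_force'],s['opening'])
a=cv2.imread('pics/s7.png');b=cv2.imread('pics/d7.png');w=cv2.imread('pics/w7.png')
r=lambda i,x,y,w,h:cv2.resize(i[y:y+h,x:x+w],(400,300),interpolation=cv2.INTER_CUBIC)
m=np.vstack([np.hstack([r(a,240,110,120,90),r(b,225,120,120,90)]),np.hstack([cv2.resize(w,(400,250)),np.zeros((250,400,3),np.uint8)])]);cv2.imwrite('pics/comp7.png',m)
E
```

```text
9.75 [0.4952145  0.00710986 0.23960955] [ 0.63344327  0.36477835 -0.28763237] 0.030144236155690732
```

View pics/comp7.png

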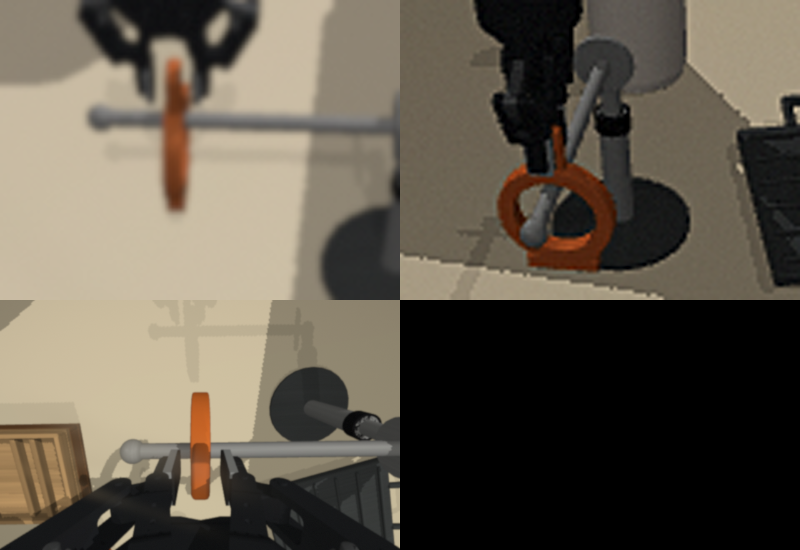

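The mould hangs free and upright on the bar: ring at wrist crop (200,445), ball at (133,451), fingers clear on both sides. I back off, close the fingers and come down behind it to push.

Emit:
move_arm:
  deltas:
    - {"delta_pos": [0, 0, -10], "turn": [0, 0, 0], "fingers": 0.3}
    - {"delta_pos": [0, 0, -30], "turn": [0, 0, 0], "fingers": 0.3}
    - {"delta_pos": [0, 0, -50], "turn": [0, 0, 0], "fingers": 0.3}
    - {"delta_pos": [0, 0, -52], "turn": [0, 0, 0], "fingers": 0.3}
    - {"delta_pos": [0, -20, -52], "turn": [0, 0, 0], "fingers": 0.7}
    - {"delta_pos": [0, -38, -52], "turn": [0, 0, 0], "fingers": 1}
    - {"delta_pos": [0, -38, -52], "turn": [0, 0, 0], "fingers": 1}
    - {"delta_pos": [0, -38, -52], "turn": [0, 0, 0], "fingers": 1}

```text
clock: 10.55
position: [0.4834, -0.029, 0.2912]
tcp_rot: [[-0.952, 0.307, -0.0], [0.307, 0.952, 0.001], [0.001, 0.0, -1.0]]
contact_force: [-0.5, -0.4, -0.3]
opening: 0.0002
gripper_force: 0.0
```

Emit:
move_arm:
  deltas:
    - {"delta_pos": [0, 0, 15], "turn": [0, 0, 0], "fingers": 1}
    - {"delta_pos": [0, 0, 30], "turn": [0, 0, 0], "fingers": 1}
    - {"delta_pos": [0, 0, 43], "turn": [0, 0, 0], "fingers": 1}
    - {"delta_pos": [0, 0, 53], "turn": [0, 0, 0], "fingers": 1}
    - {"delta_pos": [0, 0, 60], "turn": [0, 0, 0], "fingers": 1}
    - {"delta_pos": [0, 0, 62], "turn": [0, 0, 0], "fingers": 1}
    - {"delta_pos": [0, 0, 63], "turn": [0, 0, 0], "fingers": 1}
    - {"delta_pos": [0, 0, 63], "turn": [0, 0, 0], "fingers": 1}

```text
clock: 11.35
position: [0.4839, -0.0292, 0.229]
tcp_rot: [[-0.952, 0.306, 0.001], [0.306, 0.952, -0.0], [-0.001, 0.0, -1.0]]
contact_force: [-0.6, -0.2, 0.4]
opening: 0.0004
gripper_force: 0.0
```

```bash
cat > chk.py <<'E'
from h import *
import sys
f=sys.argv[1];snap('wrist','w'+f);s=get_state();print(s['clock'],s['position'].round(4),s['contact_force'].round(2),s['opening'])
i=cv2.imread(f'pics/w{f}.png');h=cv2.cvtColor(i,cv2.COLOR_BGR2HSV);k=cv2.inRange(h,(3,150,60),(16,255,255))
N,l,st,c=cv2.connectedComponentsWithStats(k);print('orange',[(st[j].tolist()) for j in range(1,N) if st[j,4]>150])
E
python3 chk.py 8; python3 - <<'E'
from h import *
w=load('w8');p=w['pos'];u=w['rot'][:,1]
for d in (10,22,30,38): print(d,proj(w,[*(p+u*d/1e3)[:2],.217]).round(1))
E
```

```text
11.4 [ 0.4839 -0.0292  0.2292] [-1.17 -0.49 -0.78] 0.00012706713882541684
orange [[361, 150, 85, 150, 7653], [0, 204, 52, 5, 228]]
10 [340.  255.1]
22 [365.1 255.1]
30 [381.8 255.1]
38 [398.6 255.1]
```

Emit:
move_arm:
  deltas:
    - {"delta_pos": [0, 5, 0], "turn": [0, 0, 0], "fingers": 1}
    - {"delta_pos": [0, 8, 0], "turn": [0, 0, 0], "fingers": 1}
    - {"delta_pos": [0, 11, 0], "turn": [0, 0, 0], "fingers": 1}
    - {"delta_pos": [0, 14, 0], "turn": [0, 0, 0], "fingers": 1}
    - {"delta_pos": [0, 17, 0], "turn": [0, 0, 0], "fingers": 1}
    - {"delta_pos": [0, 20, 0], "turn": [0, 0, 0], "fingers": 1}
    - {"delta_pos": [0, 24, 0], "turn": [0, 0, 0], "fingers": 1}
    - {"delta_pos": [0, 28, 0], "turn": [0, 0, 0], "fingers": 1}

```text
clock: 12.2
position: [0.4927, -0.0032, 0.2298]
tcp_rot: [[-0.952, 0.306, 0.001], [0.306, 0.952, -0.003], [-0.002, -0.002, -1.0]]
contact_force: [-1.3, -4.4, 6.2]
opening: 0.0003
gripper_force: 3.3
```

```bash
python3 chk.py 9
```

```text
12.25 [ 0.4928 -0.0025  0.2296] [ 0.3  -0.38  3.36] 0.0001735482303140468
orange [[301, 149, 115, 145, 7676], [0, 202, 46, 6, 190]]
```

The ring tilted (foot swung back about 15°), so pushing above the bar jams. I back off slowly to let it hang straight, then push with the open fingers straddling the bar.

Emit:
move_arm:
  deltas:
    - {"delta_pos": [0, -2, 0], "turn": [0, 0, 0], "fingers": 1}
    - {"delta_pos": [0, -4, 0], "turn": [0, 0, 0], "fingers": 1}
    - {"delta_pos": [0, -6, 0], "turn": [0, 0, 0], "fingers": 1}
    - {"delta_pos": [0, -8, 0], "turn": [0, 0, 0], "fingers": 1}
    - {"delta_pos": [0, -11, 0], "turn": [0, 0, 0], "fingers": 1}
    - {"delta_pos": [0, -15, 0], "turn": [0, 0, 0], "fingers": 1}
    - {"delta_pos": [0, -21, 0], "turn": [0, 0, 0], "fingers": 1}
    - {"delta_pos": [0, -28, 0], "turn": [0, 0, 0], "fingers": 1}

```text
clock: 13.05
position: [0.4829, -0.0293, 0.2277]
tcp_rot: [[-0.952, 0.306, -0.002], [0.306, 0.952, 0.001], [0.002, -0.0, -1.0]]
contact_force: [-0.6, 0.4, 0.2]
opening: -0.0001
gripper_force: 0.0
```

```bash
python3 chk.py 10; python3 -c "
from h import *
print(get_state()['qpos'])"
```

```text
13.1 [ 0.4827 -0.0301  0.2277] [-0.44  0.23  0.89] 6.168661886149226e-05
orange [[374, 152, 85, 155, 7503], [0, 205, 53, 6, 227]]
[-1.70137784e+01 -8.02478159e+00  1.13789644e+02 -3.98858181e-02
  7.43338126e+01 -8.91632941e+01]
```

Emit:
move_arm:
  deltas:
    - {"delta_pos": [0, 0, -30], "turn": [0, 0, 0], "fingers": 1}
    - {"delta_pos": [-2, 0, -60], "turn": [0, 0, 0.14], "fingers": 1}
    - {"delta_pos": [-2, 0, -60], "turn": [0, 0, 0.28], "fingers": 1}
    - {"delta_pos": [-2, 0, -60], "turn": [0, 0, 0.42], "fingers": 1}
    - {"delta_pos": [-2, 0, -60], "turn": [0, 0, 0.56], "fingers": 1}
    - {"delta_pos": [-2, 0, -60], "turn": [0, 0, 0.7], "fingers": 1}
    - {"delta_pos": [-2, 0, -60], "turn": [0, 0, 0.84], "fingers": 1}
    - {"delta_pos": [-2, 0, -60], "turn": [0, 0, 0.98], "fingers": 1}

```text
clock: 13.9
position: [0.4851, -0.0298, 0.2879]
tcp_rot: [[-0.271, 0.963, -0.001], [0.963, 0.271, 0.0], [0.001, -0.001, -1.0]]
contact_force: [0.1, 0.6, -1.2]
opening: 0.0
gripper_force: 0.0
```

Emit:
move_arm:
  deltas:
    - {"delta_pos": [0, 0, 0], "turn": [0, 0, 0.14], "fingers": 1}
    - {"delta_pos": [0, 0, 0], "turn": [0, 0, 0.28], "fingers": 1}
    - {"delta_pos": [0, 0, 0], "turn": [0, 0, 0.42], "fingers": 0.6}
    - {"delta_pos": [0, 0, 0], "turn": [0, 0, 0.56], "fingers": 0.2}
    - {"delta_pos": [0, 0, 0], "turn": [0, 0, 0.59], "fingers": -0.18}
    - {"delta_pos": [0, 0, 0], "turn": [0, 0, 0.59], "fingers": -0.18}
    - {"delta_pos": [0, 0, 0], "turn": [0, 0, 0.59], "fingers": -0.18}

```text
clock: 14.6
position: [0.4854, -0.0297, 0.2884]
tcp_rot: [[0.303, 0.953, -0.0], [0.953, -0.303, 0.0], [0.0, -0.0, -1.0]]
contact_force: [0.3, 0.5, -0.8]
opening: 0.0503
gripper_force: 0.0
```

```bash
python3 chk.py 11; python3 - <<'E'
from h import *
w=load('w11')
print(w['rot'].round(3))
i=cv2.imread('pics/w11.png');h=cv2.cvtColor(i,cv2.COLOR_BGR2HSV);k=cv2.inRange(h,(3,150,60),(16,255,255))
u=np.array([.2975,.9547,0]);B=np.array([.4826,-.0364,.203])
for s in (-10,0,20,40,60):print(s,proj(w,B+u*s/1e3).round(1))
# horizontal bar position in image by row: grey saturations
S=h[:,:,1]
for r in range(60,240,15):
    x=np.where(k[r])[0];print(r,(x.min(),x.max(),len(x)) if len(x) else '', np.where(S[r,270:370]<40)[0][[0,-1]]+270 if (S[r,270:370]<40).any() else '')
E
```

```text
14.65 [ 0.4854 -0.0297  0.2885] [-0.18 -0.05 -0.18] 0.050532396269357786
orange [[255, 128, 131, 41, 4130], [617, 159, 23, 30, 368], [452, 207, 67, 45, 1050], [508, 276, 132, 116, 5069]]
[[ 0.303  0.953 -0.   ]
 [ 0.953 -0.303  0.   ]
 [ 0.    -0.    -1.   ]]
-10 [318.8 234.4]
0 [318.7 221. ]
20 [318.5 193.3]
40 [318.3 164.3]
60 [318.2 133.7]
60  [309 330]
75  [309 330]
90  [310 330]
105  [310 330]
120  [310 330]
135 (np.int64(255), np.int64(385), 131) 
150 (np.int64(256), np.int64(385), 130) 
165 (np.int64(299), np.int64(639), 61) 
180 (np.int64(617), np.int64(630), 14) [311 330]
195  [312 330]
210 (np.int64(453), np.int64(462), 10) [312 330]
225 (np.int64(462), np.int64(495), 34) [312 330]
```

Bar (x≈320) and mould (255..385) are centred in the wrist view. I go down astride the bar.

Emit:
move_arm:
  deltas:
    - {"delta_pos": [0, 0, 20], "turn": [0, 0, 0], "fingers": -0.18}
    - {"delta_pos": [0, 0, 40], "turn": [0, 0, 0], "fingers": -0.18}
    - {"delta_pos": [0, 0, 55], "turn": [0, 0, 0], "fingers": -0.18}
    - {"delta_pos": [0, 0, 66], "turn": [0, 0, 0], "fingers": -0.18}
    - {"delta_pos": [0, 0, 74], "turn": [0, 0, 0], "fingers": -0.18}
    - {"delta_pos": [0, 0, 79], "turn": [0, 0, 0], "fingers": -0.18}
    - {"delta_pos": [0, 0, 80], "turn": [0, 0, 0], "fingers": -0.18}
    - {"delta_pos": [0, 0, 80], "turn": [0, 0, 0], "fingers": -0.18}

```text
clock: 15.45
position: [0.4858, -0.0298, 0.209]
tcp_rot: [[0.305, 0.952, 0.001], [0.952, -0.305, -0.0], [-0.0, 0.001, -1.0]]
contact_force: [0.3, -0.0, 0.2]
opening: 0.0506
gripper_force: 0.0
```

Emit:
move_arm:
  deltas:
    - {"delta_pos": [4, 0, 0], "turn": [0, 0, 0], "fingers": -0.18}
    - {"delta_pos": [8, 0, 0], "turn": [0, 0, 0], "fingers": -0.18}
    - {"delta_pos": [12, 0, 0], "turn": [0, 0, 0], "fingers": -0.18}
    - {"delta_pos": [16, 0, 0], "turn": [0, 0, 0], "fingers": -0.18}
    - {"delta_pos": [19, 0, 0], "turn": [0, 0, 0], "fingers": -0.18}
    - {"delta_pos": [22, 0, 0], "turn": [0, 0, 0], "fingers": -0.18}
    - {"delta_pos": [25, 0, 0], "turn": [0, 0, 0], "fingers": -0.18}
    - {"delta_pos": [28, 0, 0], "turn": [0, 0, 0], "fingers": -0.18}

```text
clock: 16.25
position: [0.4941, -0.0028, 0.2086]
tcp_rot: [[0.305, 0.952, -0.0], [0.952, -0.305, -0.0], [-0.0, -0.0, -1.0]]
contact_force: [-1.1, -0.5, 0.3]
opening: 0.0503
gripper_force: 0.2
```

```bash
python3 chk.py 12
```

```text
16.3 [ 0.4941 -0.0026  0.2086] [-0.81  0.73  0.29] 0.05054254164303981
orange [[225, 173, 191, 135, 16096], [476, 251, 94, 72, 2247], [567, 329, 73, 41, 1673]]
```

Emit:
move_arm:
  deltas:
    - {"delta_pos": [3, 0, 0], "turn": [0, 0, 0], "fingers": -0.18}
    - {"delta_pos": [6, 0, 0], "turn": [0, 0, 0], "fingers": -0.18}
    - {"delta_pos": [9, 0, 0], "turn": [0, 0, 0], "fingers": -0.18}
    - {"delta_pos": [12, 0, 0], "turn": [0, 0, 0], "fingers": -0.18}

```text
clock: 16.7
position: [0.4978, 0.0086, 0.2086]
tcp_rot: [[0.305, 0.952, -0.0], [0.952, -0.305, 0.0], [-0.0, -0.0, -1.0]]
contact_force: [0.1, 0.3, 0.4]
opening: 0.0505
gripper_force: 0.2
```

```bash
python3 chk.py 13
```

```text
16.75 [0.4978 0.009  0.2086] [-0.08 -0.48 -0.76] 0.05023343690640924
orange [[225, 173, 191, 134, 16074], [475, 261, 92, 75, 2247], [575, 338, 65, 42, 1353]]
```

The mould now slides along with the gripper (same box in the wrist view, no tilt), so I keep going.

Emit:
move_arm:
  deltas:
    - {"delta_pos": [4, 0, 0], "turn": [0, 0, 0], "fingers": -0.18}
    - {"delta_pos": [10, 0, 0], "turn": [0, 0, 0], "fingers": -0.18}
    - {"delta_pos": [17, 0, 0], "turn": [0, 0, 0], "fingers": -0.18}
    - {"delta_pos": [24, 0, 0], "turn": [0, 0, 0], "fingers": -0.18}
    - {"delta_pos": [31, 0, 0], "turn": [0, 0, 0], "fingers": -0.18}
    - {"delta_pos": [38, 0, 0], "turn": [0, 0, 0], "fingers": -0.18}
    - {"delta_pos": [44, 0, 0], "turn": [0, 0, 0], "fingers": -0.18}
    - {"delta_pos": [48, 0, 0], "turn": [0, 0, 0], "fingers": -0.18}

```text
clock: 17.55
position: [0.5125, 0.0547, 0.2086]
tcp_rot: [[0.305, 0.952, 0.0], [0.952, -0.305, -0.0], [-0.0, 0.0, -1.0]]
contact_force: [-0.4, -0.8, 0.1]
opening: 0.0504
gripper_force: 0.3
```

```bash
python3 chk.py 14
```

```text
17.6 [0.5126 0.055  0.2086] [-1.01  0.03 -0.48] 0.05016174145994415
orange [[225, 173, 191, 134, 16081]]
```

Emit:
move_arm:
  deltas:
    - {"delta_pos": [4, 0, 0], "turn": [0, 0, 0], "fingers": -0.18}
    - {"delta_pos": [10, 0, 0], "turn": [0, 0, 0], "fingers": -0.18}
    - {"delta_pos": [17, 0, 0], "turn": [0, 0, 0], "fingers": -0.18}
    - {"delta_pos": [24, 0, 0], "turn": [0, 0, 0], "fingers": -0.18}
    - {"delta_pos": [31, 0, 0], "turn": [0, 0, 0], "fingers": -0.18}
    - {"delta_pos": [38, 0, 0], "turn": [0, 0, 0], "fingers": -0.18}
    - {"delta_pos": [44, 0, 0], "turn": [0, 0, 0], "fingers": -0.18}
    - {"delta_pos": [48, 0, 0], "turn": [0, 0, 0], "fingers": -0.18}

```text
clock: 18.4
position: [0.5271, 0.1004, 0.2086]
tcp_rot: [[0.305, 0.952, -0.0], [0.952, -0.305, -0.0], [-0.0, -0.0, -1.0]]
contact_force: [0.0, -0.4, 0.0]
opening: 0.0507
gripper_force: 0.3
```

```bash
python3 chk.py 15; python3 - <<'E'
from h import *
s=get_state();u=np.array([.2975,.9547]);print(-255+1e3*((s['position'][:2]-[.479,-.0505])@u))
E
```

```text
18.45 [0.5272 0.1007 0.2086] [-0.12 -0.73  0.06] 0.05036160736220171
orange [[225, 173, 191, 135, 16073], [578, 274, 62, 54, 1949]]
-96.30628407546794
```

Emit:
move_arm:
  deltas:
    - {"delta_pos": [4, 0, 0], "turn": [0, 0, 0], "fingers": -0.18}
    - {"delta_pos": [10, 0, 0], "turn": [0, 0, 0], "fingers": -0.18}
    - {"delta_pos": [16, 0, 0], "turn": [0, 0, 0], "fingers": -0.18}
    - {"delta_pos": [22, 0, 0], "turn": [0, 0, 0], "fingers": -0.18}
    - {"delta_pos": [27, 0, 0], "turn": [0, 0, 0], "fingers": -0.18}
    - {"delta_pos": [31, 0, 0], "turn": [0, 0, 0], "fingers": -0.18}
    - {"delta_pos": [34, 0, 0], "turn": [0, 0, 0], "fingers": -0.18}
    - {"delta_pos": [36, 0, 0], "turn": [0, 0, 0], "fingers": -0.18}

```text
clock: 19.25
position: [0.538, 0.1344, 0.2086]
tcp_rot: [[0.305, 0.952, -0.0], [0.952, -0.305, -0.0], [-0.0, -0.0, -1.0]]
contact_force: [0.2, -0.3, -0.6]
opening: 0.0505
gripper_force: 0.3
```

Emit:
move_arm:
  deltas:
    - {"delta_pos": [1, 0, 0], "turn": [0, 0, 0], "fingers": -0.18}
    - {"delta_pos": [2, 0, 0], "turn": [0, 0, 0], "fingers": -0.18}
    - {"delta_pos": [3, 0, 0], "turn": [0, 0, 0], "fingers": -0.18}
    - {"delta_pos": [4, 0, 0], "turn": [0, 0, 0], "fingers": -0.18}
    - {"delta_pos": [5, 0, 0], "turn": [0, 0, 0], "fingers": -0.18}

```text
clock: 19.75
position: [0.5395, 0.1389, 0.2086]
tcp_rot: [[0.305, 0.952, -0.0], [0.952, -0.305, -0.0], [-0.0, -0.0, -1.0]]
contact_force: [0.7, -0.8, -0.0]
opening: 0.0507
gripper_force: 0.2
```

Emit:
move_arm:
  deltas:
    - {"delta_pos": [1, 0, 0], "turn": [0, 0, 0], "fingers": -0.18}
    - {"delta_pos": [2, 0, 0], "turn": [0, 0, 0], "fingers": -0.18}
    - {"delta_pos": [3, 0, 0], "turn": [0, 0, 0], "fingers": -0.18}
    - {"delta_pos": [3, 0, 0], "turn": [0, 0, 0], "fingers": -0.18}

```text
clock: 20.15
position: [0.5405, 0.1419, 0.2086]
tcp_rot: [[0.305, 0.952, 0.0], [0.952, -0.305, 0.0], [0.0, 0.0, -1.0]]
contact_force: [0.7, 0.3, 0.3]
opening: 0.0504
gripper_force: 0.0
```

Creep until felt.

Emit:
move_arm:
  deltas:
    - {"delta_pos": [1, 0, 0], "turn": [0, 0, 0], "fingers": -0.18}
    - {"delta_pos": [2, 0, 0], "turn": [0, 0, 0], "fingers": -0.18}
    - {"delta_pos": [2, 0, 0], "turn": [0, 0, 0], "fingers": -0.18}

```text
clock: 20.45
position: [0.541, 0.1438, 0.2086]
tcp_rot: [[0.305, 0.952, 0.0], [0.952, -0.305, 0.0], [0.0, -0.0, -1.0]]
contact_force: [0.3, -0.5, -0.3]
opening: 0.0505
gripper_force: 0.0
```

Emit:
move_arm:
  deltas:
    - {"delta_pos": [1, 0, 0], "turn": [0, 0, 0], "fingers": -0.18}
    - {"delta_pos": [2, 0, 0], "turn": [0, 0, 0], "fingers": -0.18}
    - {"delta_pos": [2, 0, 0], "turn": [0, 0, 0], "fingers": -0.18}

```text
clock: 20.75
position: [0.5417, 0.1457, 0.2086]
tcp_rot: [[0.305, 0.952, 0.0], [0.952, -0.305, 0.0], [0.0, 0.0, -1.0]]
contact_force: [0.2, -0.4, 0.0]
opening: 0.0501
gripper_force: 0.0
```

Emit:
move_arm:
  deltas:
    - {"delta_pos": [1, 0, 0], "turn": [0, 0, 0], "fingers": -0.18}
    - {"delta_pos": [1, 0, 0], "turn": [0, 0, 0], "fingers": -0.18}

```text
clock: 20.95
position: [0.542, 0.1466, 0.2086]
tcp_rot: [[0.305, 0.952, 0.0], [0.952, -0.305, 0.0], [0.0, 0.0, -1.0]]
contact_force: [-0.1, 0.1, -0.2]
opening: 0.0503
gripper_force: 0.1
```

```bash
python3 chk.py 16; python3 - <<'E'
from h import *
s=get_state();u=np.array([.2975,.9547]);print(-255+1e3*((s['position'][:2]-[.479,-.0505])@u))
E
```

```text
21.0 [0.542  0.1466 0.2086] [-0.04 -0.11  0.25] 0.05034525850434206
orange [[224, 172, 191, 135, 12448], [568, 312, 72, 74, 2732], [461, 369, 17, 31, 316]]
-48.103151711669426
```

Emit:
move_arm:
  deltas:
    - {"delta_pos": [1, 0, 0], "turn": [0, 0, 0], "fingers": -0.18}
    - {"delta_pos": [1, 0, 0], "turn": [0, 0, 0], "fingers": -0.18}

```text
clock: 21.2
position: [0.5423, 0.1475, 0.2086]
tcp_rot: [[0.305, 0.952, 0.0], [0.952, -0.305, 0.0], [0.0, 0.0, -1.0]]
contact_force: [-0.3, -1.1, -0.4]
opening: 0.0503
gripper_force: 0.1
```

Emit:
move_arm:
  deltas:
    - {"delta_pos": [1, 0, 0], "turn": [0, 0, 0], "fingers": -0.18}
    - {"delta_pos": [1, 0, 0], "turn": [0, 0, 0], "fingers": -0.18}

```text
clock: 21.4
position: [0.5424, 0.1478, 0.2086]
tcp_rot: [[0.305, 0.952, -0.001], [0.952, -0.305, -0.002], [-0.002, -0.0, -1.0]]
contact_force: [-1.5, -3.9, 0.8]
opening: 0.0503
gripper_force: 2.4
```

Emit:
move_arm:
  deltas:
    - {"delta_pos": [1, 0, 0], "turn": [0, 0, 0], "fingers": -0.18}
    - {"delta_pos": [1, 0, 0], "turn": [0, 0, 0], "fingers": -0.18}

```text
clock: 21.6
position: [0.5424, 0.1479, 0.2086]
tcp_rot: [[0.304, 0.953, -0.002], [0.953, -0.304, -0.004], [-0.004, -0.001, -1.0]]
contact_force: [-3.1, -7.5, 1.9]
opening: 0.0505
gripper_force: 4.4
```

```bash
python3 chk.py 17
```

```text
21.65 [0.5424 0.1479 0.2086] [-3.41 -9.14  2.4 ] 0.05048692262495228
orange [[224, 172, 191, 137, 12342], [568, 312, 72, 75, 2738], [460, 369, 18, 31, 331]]
```

It is firmly seated (9 N at the expected place), so I retreat gently.

Emit:
move_arm:
  deltas:
    - {"delta_pos": [-1, 0, 0], "turn": [0, 0, 0], "fingers": -0.18}
    - {"delta_pos": [-2, 0, 0], "turn": [0, 0, 0], "fingers": -0.18}
    - {"delta_pos": [-4, 0, 0], "turn": [0, 0, 0], "fingers": -0.18}
    - {"delta_pos": [-7, 0, 0], "turn": [0, 0, 0], "fingers": -0.18}
    - {"delta_pos": [-12, 0, 0], "turn": [0, 0, 0], "fingers": -0.18}
    - {"delta_pos": [-20, 0, 0], "turn": [0, 0, 0], "fingers": -0.18}
    - {"delta_pos": [-30, 0, 0], "turn": [0, 0, 0], "fingers": -0.18}
    - {"delta_pos": [-40, 0, 0], "turn": [0, 0, 0], "fingers": -0.18}

```text
clock: 22.45
position: [0.5303, 0.1104, 0.2086]
tcp_rot: [[0.305, 0.952, 0.0], [0.952, -0.305, -0.0], [-0.0, 0.0, -1.0]]
contact_force: [-0.4, -0.5, 0.4]
opening: 0.0499
gripper_force: 0.0
```

Emit:
move_arm:
  deltas:
    - {"delta_pos": [0, 0, -20], "turn": [0, 0, 0], "fingers": -0.18}
    - {"delta_pos": [0, 0, -50], "turn": [0, 0, 0], "fingers": -0.18}
    - {"delta_pos": [0, 0, -90], "turn": [0, 0, 0], "fingers": -0.18}
    - {"delta_pos": [-40, 0, -110], "turn": [0, 0, 0], "fingers": -0.18}
    - {"delta_pos": [-80, 0, -110], "turn": [0, 0, 0], "fingers": -0.18}
    - {"delta_pos": [-120, 0, -110], "turn": [0, 0, 0], "fingers": -0.18}
    - {"delta_pos": [-150, 0, -110], "turn": [0, 0, 0], "fingers": -0.18}
    - {"delta_pos": [-150, 0, -110], "turn": [0, 0, 0], "fingers": -0.18}

```text
clock: 23.25
position: [0.4838, -0.0347, 0.3187]
tcp_rot: [[0.31, 0.951, 0.0], [0.951, -0.31, -0.001], [-0.001, 0.001, -1.0]]
contact_force: [0.7, 0.1, 0.6]
opening: 0.0505
gripper_force: 0.0
```

```bash
python3 chk.py 18; python3 - <<'E'
from h import *
snap('scene','s18');snap('side','d18')
a=cv2.imread('pics/s18.png');b=cv2.imread('pics/d18.png');w=cv2.imread('pics/w18.png')
r=lambda i,x,y,w,h:cv2.resize(i[y:y+h,x:x+w],(400,300),interpolation=cv2.INTER_CUBIC)
m=np.vstack([np.hstack([r(a,285,110,120,90),r(b,235,100,140,105)]),np.hstack([cv2.resize(a,(400,250)),cv2.resize(w,(400,250))])]);cv2.imwrite('pics/comp18.png',m)
E
```

```text
23.3 [ 0.4843 -0.0333  0.3187] [-0.    0.43  0.21] 0.05085549469614664
orange [[595, 148, 32, 26, 332], [621, 153, 19, 28, 263], [444, 197, 60, 38, 826], [498, 261, 142, 112, 5741]]
```

View pics/comp18.png

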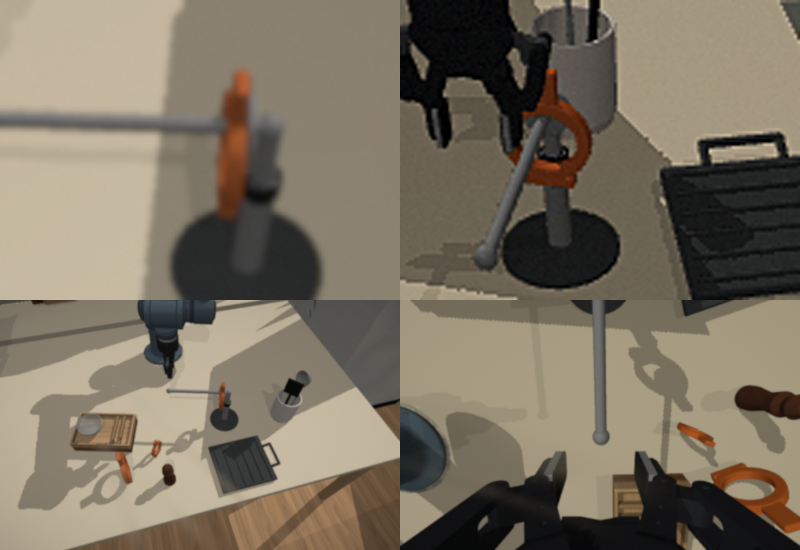

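The mould hangs upright flat at the plate (scene crop (235,140), against the column), the gripper is clear, and the bystanders are unmoved.

```bash
python3 -c "
from cell import *
print(hand_in())"
```

```text
the job is handed in; nothing more can be done
None
```

The middle-sized mould was let go on the free half of the bar, slid along until it pressed on the end plate with about 9 N, and left hanging upright there; my first push tilted it about 15°, so I backed off and pushed with the fingers astride the bar, and the job was handed in at about 23 s.

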